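Pin the hand rest shut

ROBOT

A 6-joint arm with a two-finger parallel gripper is mounted at the origin on the work surface; the furniture and walls round the work are solid. World frame = base frame: x ahead of the robot, y to its left, z up, the work surface at z = 0. Lengths are in mm, angles in rad, forces in N, time in s.
With the tool pointing down it reaches from about 275 to 750 mm from the base axis. Payload 10.2 kg.
Tool frame: the origin (TCP) lies at the very end of the fingers, on their centre line; the grasp point (between the pads) lies 19 mm behind it; z points along the fingers, y is the line along which they close (so a half turn about z gives the same grasp; the last joint's range is limited). The gripper opens to 85 mm and grips with 20 to 120 N. Pads are 22 mm wide; open, the fingers measure 114 mm over their backs; the gripper's body (76 mm by 85 mm) begins 54 mm behind the grasp point. The pads swing forward as they close: fully open they stand 13 mm farther back than shut.
Start: joints at [-1.404, 0.313, 1.498, -0, 1.331, -0.223], TCP at [199.49, -485.628, 231.294] pointing down, gripper open.
Joint ranges: [-2.94, 2.94], [-0.97, 2.17], [0.19, 2.56], [-1.23, 4.37], [0.02, 3.11], [-2.88, 2.88]. Speed limits (rad/s): [2.39, 2.39, 3.01, 3.14, 3.14, 3.14].

INTERFACE

Orientations are given as a unit quaternion [w, x, y, z].
In Python, from rig import telemetry, optics, ctrl gives the robot as it stands.
- The arm moves only by the tool servo_tool, never from a script. Its argument "deltas" is a list of rows, each a list of 3 entries, a list of its own where there are three numbers: the shift along the tool's x, y, z in units of 20 cm (1.0 is 20 cm), then the turn, a rotation vector about the tool's x, y, z in units of 90 degrees (1.0 is 90 degrees), then the opening, from 0 (shut) to 1 (fully open). A call has 1 to 8 rows; each row shifts and turns the commanded pose from where the row before left it, along the tool's axes as they then stand; what a row does not reach is not made up. A row lasts 1/10 s, in which the tool goes at most 50 mm and 8.59 degrees, less where a joint would pass 70% of its speed; a pose out of reach is approached as far as the arm can. A call with a number of a shift or a turn outside -1 to 1 is refused whole. A call with a gripper value outside its range is refused whole. The fingers move at their own pace and stop on an object; "squeeze" is the grip in N (left out, the last holds). Time passes only in rows, so rows that do not move let the fingers close. It gives the time, the measured TCP pose, the force, the opening and the grip force at its end, in the units of the state.
- telemetry.sense(): the state, without advancing time (a new reading comes with each control period).
- optics.capture(name): name is "side" or "top" or "wrist"; returns the picture (420x560x3 uint8, blue, green, red); there is no depth.
- optics.camera_model(name): a dict with "vfov" (degrees; the focal length in pixels is half the picture's height over the tangent of half this angle, whatever the lens; pixels are square), "cx", "cy" (the principal point, pixels), "R" (3x3) and "t" (3): a world point X has camera coordinates R X + t; the wrist camera has in their place "mount" (4x4, takes a point from camera to tool coordinates, whose origin is the TCP and whose axes are the flange's). Camera axes: x right, y down, z forward; pixel columns grow to the right and rows downward; lengths in mm; the calibration is good to about 2 mm. A picture is of the moment at which its call begins: read the wrist's pose just before it. camera_model takes no time and is no camera call.
- ctrl.finish_job(): hands the job in; it is judged then, once.
The state is a dict: "time_s": time; "joints": joint angles; "dq": joint speeds; "tau": joint torques, N m; "eef_pos": TCP position; "ee_rot": TCP orientation; "force": force on the tool from outside, world axes, zero at the start; "wrist_torque": the same for the moment, N m; "grip_width": opening from 0.0 (shut) to 1.0 (fully open); "grip_force": force on a finger pad.
Only numpy, scipy, OpenCV 4.12 (cv2) and the standard library are available. Lean on these libraries where they do the work, as an engineer would, in place of code of your own. Each camera call takes 0.05 s, during which the arm holds its last target. There are 200 camera calls.

TASK

Get the potter's hand rest ready for decorating: swing its arm fully home into the fork, then take the longer of the two drop pins from the wooden stand and drop it through the upper lug, the arm's eye and the lower lug until its flange sits flat on the upper lug. Leave the shorter pin in the stand and let go of everything.

Things in the scene. Friction and masses are not known exactly. Their poses are not given: they have to be found in the camera images.
- rest_frame: Hand rest: fixed wooden board 100x220x16 mm (x,y,z), origin at the centre of its underside, z up. Hinge line of the arm at (0,+80) mm. Dark steel fork with hole line at (0,-80) mm: two lugs 66x56 mm (x -28 to 38), 32 mm round holes, at heights 36-46 and 74-84 mm, joined by a web behind at x 31-41 mm. The arm swings between the lugs.
- rest_arm (a joint): Arm angle a, rad: 0 home at its stop, eye between the lugs' holes; opens to 1.0 towards -x; starts open, stays where left (under 2 N). From the hinge it runs along (-sin a, -cos a) of the frame: bar 22 mm wide, 54-66 mm high over the table; at 160 mm an eye plate 48x48 mm, hole 32 mm; at 80 mm an upright round dark knob, 20 mm thick, top 105 mm over the table, to grip or push.
- long_pin: Longer drop pin, upright, 80 g. Origin: centre of the tip; z up the pin: steel shank 12 mm thick, 60 mm long; flange 50 mm wide at z 60-66 mm; round dark wooden grip 22 mm thick at z 66-108 mm. Stands loose in a 24 mm deep hole of a fixed wooden stand 56x160x30 mm, two holes 100 mm apart; 30 mm taller than the other pin. Seated in the fork its tip is 24 mm over the table.
- short_pin: Shorter drop pin in the stand's other hole, to be left there: the same grip and flange, but a shank of only 30 mm (flange at z 30-36 mm, grip z 36-78 mm). Origin: centre of the tip; z up the pin.
Things that resemble listed ones, but are neither listed nor needed, are in the scene too. What is shaped like the long_pin but turquoise is not meant.

How it is judged (in metres and radians):
At the end, for the whole second after the job is handed in: The arm is home (joint under 0.08 rad) and the longer pin hangs through upper lug, eye and lower lug with its flange on the upper lug: tip within 16 mm of the fork's hole line in the frame's x and in its y, 18 to 30 mm above the table, upright within 0.17 rad (10 degrees) and at rest (value of joint rest_arm below 0.08 rad and x of long_pin in the frame of rest_frame between -0.016 and 0.016 m and y of long_pin in the frame of rest_frame between -0.096 and -0.064 m and z of long_pin in the frame of rest_frame between 0.018 and 0.03 m and angle between long_pin's own z axis and vertical below 0.17 rad and linear speed of long_pin below 0.03 m/s); the robot touches nothing.
It fails at once if the shorter pin is taken out of the stand or shifted by more than 30 mm (distance of short_pin from where it was at the start of the episode above 0.03 m).
It also fails if it takes over 56 s, if anything falls off the work surface, if the arm or the gripper's body presses on something with over 40 N, if the wrist force passes 120 N, or if a joint passes its speed limit or range.

## Working session

There is one attempt and no reset: what is moved stays moved. The work goes in short steps, Python scripts to look and compute and a tool call to move; the robot and the scene stay as the last step left them, time stands still between calls to the robot, and variables do not carry over. Pictures are saved under pics/ and viewed, at most 13 in all, crops included, and the job is handed in when it is done.

Besides the shell and the picture viewer there is one more tool, called after ">>>" as a command line: name --argument value ..., lists and objects as JSON in quotes. servo_tool: Moves the arm, as the interface text tells. Its arguments: {"type":"object","properties":{"deltas":{"type":"array"},"squeeze":{"type":"number"}},"required":["deltas"]}

```bash
mkdir -p pics; ls; python3 - <<'E'
from rig import telemetry, optics
import cv2
for n in("top","side"):
    cv2.imwrite(f"pics/{n}0.png",optics.capture(n)); print(n,optics.camera_model(n))
print(optics.camera_model("wrist"));print(telemetry.sense())
E
```

```text
pics
top {'vfov': 52.90078483375565, 'cx': 287.69553569234876, 'cy': 210.43918906020403, 'R': array([[ 1.88300561e-05, -9.99730150e-01, -2.32298637e-02],
       [-9.96610978e-01,  1.89210629e-03, -8.22373291e-02],
       [ 8.22590907e-02,  2.31526857e-02, -9.96342007e-01]]), 't': array([  86.1777769 ,  570.26003033, 1011.37978264])}
side {'vfov': 45.72196399827544, 'cx': 272.7272726841412, 'cy': 210.74580825612531, 'R': array([[ 0.69087523,  0.72254258, -0.02497251],
       [ 0.34318338, -0.35815277, -0.86830396],
       [-0.63633056,  0.59131955, -0.49540349]]), 't': array([-434.95149302, -139.92697841, 1554.63156706])}
{'vfov': 59.95481680204262, 'cx': 282.3739229084065, 'cy': 209.27126868501077, 'mount': array([[ 4.83404359e-04, -9.61959972e-01, -2.73190003e-01,
         6.96240069e+01],
       [ 9.99999658e-01,  6.48436188e-04, -5.13801610e-04,
         6.07744475e-01],
       [ 6.71402867e-04, -2.73189662e-01,  9.61959957e-01,
        -1.42503102e+02],
       [ 0.00000000e+00,  0.00000000e+00,  0.00000000e+00,
         1.00000000e+00]])}
{'time_s': 0.1, 'joints': array([-1.40441444e+00,  3.13382896e-01,  1.49834356e+00,  1.56806636e-05,
        1.33099430e+00, -2.23405391e-01]), 'dq': array([-1.77529316e-05, -3.19225562e-03, -8.96603129e-04, -2.01386638e-03,
        3.14565234e-04,  5.71900264e-05]), 'tau': array([ 2.27270197e-03, -4.12896144e+01, -2.60143751e+01, -1.98868033e-04,
        3.01593056e-03,  1.59319410e-05]), 'eef_pos': array([ 199.44786493, -485.40014672,  230.80461278]), 'ee_rot': array([-5.63609321e-04,  9.81068478e-01,  1.93660328e-01,  2.36918701e-05]), 'force': array([-0.14572281, -0.52669098,  0.09473725]), 'wrist_torque': array([ 0.00579012, -0.02498464, -0.01328532]), 'grip_force': 0.0, 'grip_width': 0.9999287613864908}
```

View pics/top0.png

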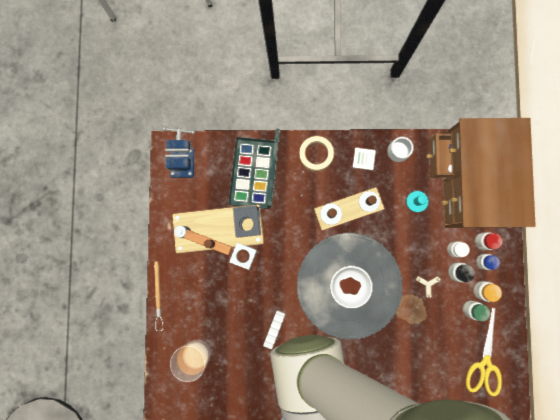

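View pics/side0.png

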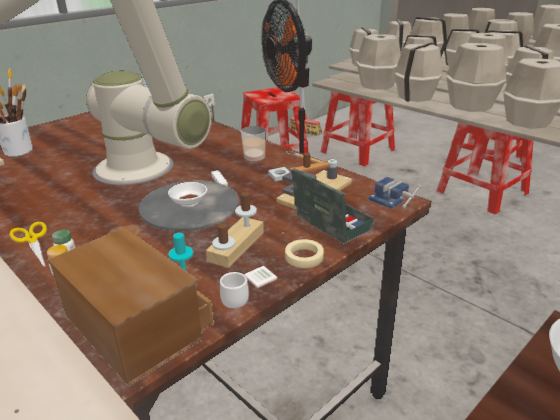

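The top view shows the board, with the hinge at about (180,232), the fork at about (247,222), the open arm's eye at (243,256) and the knob at (209,244). The stand holds pins at (331,213) and (371,200). In the side view the pin at (246,205) shows its shank, so it is probably the long one. The other is at (223,235).

```bash
cat > h.py <<'E'
import numpy as np, cv2
from rig import telemetry, optics
from scipy.spatial.transform import Rotation as Ro
def cam(n,s=None):
    m=optics.camera_model(n); f=210/np.tan(np.radians(m["vfov"]/2))
    if n=="wrist":
        s=s or telemetry.sense(); M=m["mount"]; q=s["ee_rot"]; Rt=Ro.from_quat([*q[1:],q[0]]).as_matrix()
        C=Rt@M[:3,3]+s["eef_pos"]; R=(Rt@M[:3,:3]).T
    else: R=m["R"]; C=-R.T@m["t"]
    return R,C,f,m["cx"],m["cy"]
def ray(c,p):
    R,C,f,cx,cy=c; d=R.T@np.array([(p[0]-cx)/f,(p[1]-cy)/f,1]); return C,d
def onz(c,p,z):
    C,d=ray(c,p); return C+d*(z-C[2])/d[2]
def proj(c,X):
    R,C,f,cx,cy=c; v=R@(np.array(X)-C); return v[:2]/v[2]*f+[cx,cy]
def tri(c1,p1,c2,p2):
    a,d=ray(c1,p1);b,e=ray(c2,p2); k=np.linalg.lstsq(np.c_[d,-e],b-a,rcond=None)[0]
    return (a+k[0]*d+b+k[1]*e)/2, np.linalg.norm(a+k[0]*d-b-k[1]*e)
E
python3 - <<'E'
import cv2,numpy as np
a=cv2.imread("pics/top0.png")[180:275,160:400]
b=cv2.imread("pics/side0.png")[140:270,190:370]
a=cv2.resize(a,None,fx=3.3,fy=3.3,interpolation=2); b=cv2.resize(b,None,fx=4.2,fy=4.2,interpolation=2)
cv2.imwrite("pics/a.png",a);cv2.imwrite("pics/b.png",b)
E
```

```text
(no output)
```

View pics/a.png

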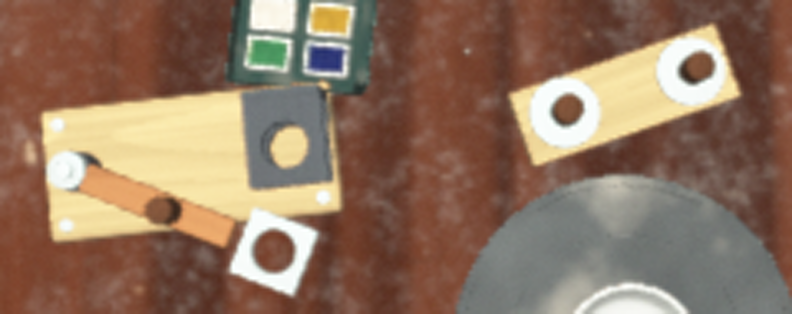

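View pics/b.png

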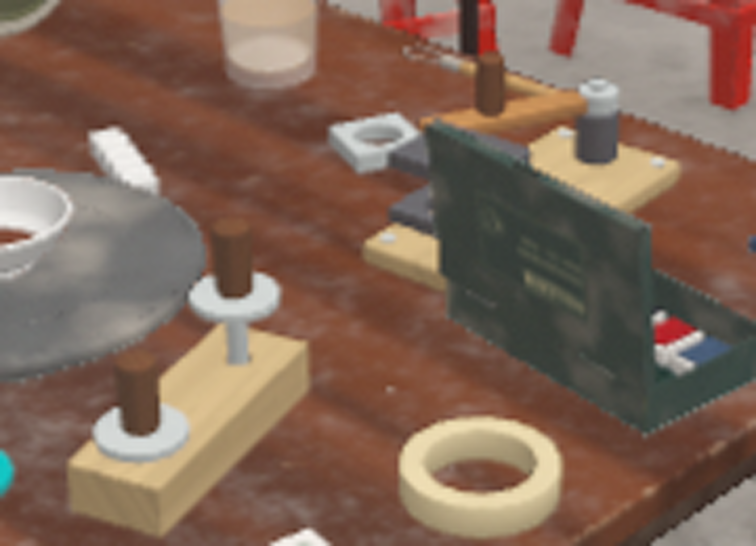

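```bash
python3 - <<'E'
from h import *
np.set_printoptions(precision=1,suppress=True)
T=cam("top");S=cam("side")
A=lambda u,v:((u+.5)/3.3-.5+160,(v+.5)/3.3-.5+180)
B=lambda u,v:((u+.5)/4.2-.5+190,(v+.5)/4.2-.5+140)
P={}
for n,u,v,z in [("lug1",243,93,84),("lug2",328,88,84),("lug3",333,182,84),("lug4",252,189,84),("hole",285,145,84),("b1",42,114,16),("b2",55,241,16),("b3",341,208,16),("knob",158,207,105),("eye",275,250,66),("Lfl",565,112,72),("Lgrip",570,107,114),("Sfl",691,70,42),("Sgr",699,65,84)]:
    P[n]=onz(T,A(u,v),z);print(n,P[n])
for n,a,b in [("Lgrip",(570,107),(234,228)),("Lfl",(565,112),(235,298)),("Sfl",(691,70),(140,430)),("hinge",(68,171),(599,90)),("knob",(158,207),(490,62)),("eye",(275,250),(376,136))]:
    print(n,tri(T,A(*a),S,B(*b)))
y=(P["b1"]+P["b2"])/2-P["b3"]; 
e=P["b2"]-P["b3"]; print("board y dir",e,np.degrees(np.arctan2(e[1],e[0])))
e=P["b1"]-P["b2"]; print("board x dir",e,np.degrees(np.arctan2(e[1],e[0])))
# lid top corners
print("lid", [tri(T,p,S,q) for p,q in [((279,130),(293,170)),((268,206),(345,196))]])
E
```

```text
lug1 [571.7 210.6  84. ]
lug2 [575.1 150.7  84. ]
lug3 [509.2 146.8  84. ]
lug4 [504.3 203.5  84. ]
hole [535.1 180.6  84. ]
b1 [562.2 372.9  16. ]
b2 [466.9 360.9  16. ]
b3 [491.5 146.7  16. ]
knob [491.7 264.9 105. ]
eye [461.5 189.4  66. ]
Lfl [558.8 -16.2  72. ]
Lgrip [559.1 -16.3 114. ]
Sfl [ 591.6 -110.6   42. ]
Sgr [ 590.7 -109.    84. ]
Lgrip (array([559.6, -16.2, 110.9]), np.float64(0.9079700886918175))
Lfl (array([559. , -16.9,  67.2]), np.float64(0.7044370045196869))
Sfl (array([ 591.3, -111.7,   39.7]), np.float64(2.0026232868082086))
hinge (array([517.9, 339.1,  63.8]), np.float64(0.5909925856335423))
knob (array([490.5, 264.7,  99.8]), np.float64(3.5131130773373966))
eye (array([460.8, 188.9,  63.4]), np.float64(2.0432805351407204))
board y dir [-24.6 214.2   0. ] 96.54918331524482
board x dir [95.3 11.9  0. ] 7.14683908862891
lid [(array([693.1,  65.7, 197.3]), np.float64(89.4477966606252)), (array([624.1, 171.7,  51.1]), np.float64(119.17601651994214))]
```

```bash
python3 - <<'E'
from h import *
np.set_printoptions(precision=1,suppress=True)
T=cam("top");S=cam("side")
B=lambda u,v:((u+.5)/4.2-.5+190,(v+.5)/4.2-.5+140)
b=onz(S,B(645,433),0);print("lid base near corner",b)
b2=onz(S,B(450,300),0);print("lid base far",b2)
for h in (60,80,100,120): print(h,proj(S,b+[0,0,h]),proj(T,b+[0,0,h]),proj(S,b2+[0,0,h]),proj(T,b2+[0,0,h]))
print(B(650,220),B(430,125))
E
```

```text
lid base near corner [743.8 115.9   0. ]
lid base far [564.4 148.    0. ]
60 [344.4 220.4] [274.8 137.4] [296.7 190.3] [261.1 211.7]
80 [344.8 212.7] [274.3 135.2] [296.7 183.2] [260.3 211.1]
100 [345.2 204.8] [273.8 133. ] [296.7 176. ] [259.6 210.4]
120 [345.7 196.9] [273.3 130.7] [296.7 168.6] [258.8 209.6]
(344.3809523809524, 192.0) (292.0, 169.38095238095238)
```

>>> servo_tool --deltas '[[[0,0,0],[0,0,0.09],0],[[0,0,0],[0,0,0.09],0],[[0,0,0],[0,0,0.09],0],[[0,0,0],[0,0,0.09],0]]' --squeeze 40

```text
time_s: 0.5
eef_pos: [199.4, -485.5, 230.9]
ee_rot: [-0.0, 0.996, -0.091, -0.0]
force: [0.5, 0.1, 0.5]
grip_width: 0.331
grip_force: 0.0
```

```bash
cat >> h.py <<'E'
def to(*X):
    s=telemetry.sense(); q=s["ee_rot"]; R=Ro.from_quat([*q[1:],q[0]])
    d=R.inv().apply(np.array(X)-s["eef_pos"])/200
    R=R.as_matrix(); print("t",round(s["time_s"],2),"pos",s["eef_pos"].round(1),"grip",round(s["grip_width"],3),s["grip_force"],"F",s["force"].round(1),"tx",R[:,0].round(3),"z",R[:,2].round(3),"\nunits",d.round(3),"rows",round(np.linalg.norm(d)*4,1))
E
python3 -c "from h import *;to(440,262,230)"
```

```text
t 0.5 pos [ 199.4 -485.5  230.9] grip 0.331 0.0 F [0.5 0.1 0.5] tx [ 0.984 -0.181 -0.   ] z [-0.     0.001 -1.   ] 
units [ 0.508 -3.893  0.008] rows 15.7
```

>>> servo_tool --deltas '[[[0.028,-0.215,0],[0,0,0],0],[[0.028,-0.215,0],[0,0,0],0],[[0.028,-0.215,0],[0,0,0],0],[[0.028,-0.215,0],[0,0,0],0],[[0.028,-0.215,0],[0,0,0],0],[[0.028,-0.215,0],[0,0,0],0],[[0.028,-0.215,0],[0,0,0],0],[[0.028,-0.215,0],[0,0,0],0]]'

```text
time_s: 1.3
eef_pos: [303.7, -153.0, 231.2]
ee_rot: [-0.0, 0.996, -0.088, 0.0]
force: [0.1, -0.9, 1.0]
grip_width: 0.001
grip_force: 0.0
```

>>> servo_tool --deltas '[[[0.028,-0.215,0],[0,0,0],0],[[0.028,-0.215,0],[0,0,0],0],[[0.028,-0.215,0],[0,0,0],0],[[0.028,-0.215,0],[0,0,0],0],[[0.028,-0.215,0],[0,0,0],0],[[0.028,-0.215,0],[0,0,0],0],[[0.028,-0.215,0],[0,0,0],0],[[0.028,-0.215,0],[0,0,0],0]]'

```text
time_s: 2.1
eef_pos: [408.0, 178.1, 231.1]
ee_rot: [0.0, 0.996, -0.088, -0.0]
force: [1.0, -0.9, 0.2]
grip_width: 0.0
grip_force: 0.0
```

```bash
python3 -c "from h import *;to(440,262,140)"
```

```text
t 2.1 pos [408.  178.1 231.1] grip 0.0 0.0 F [ 1.  -0.9  0.2] tx [ 0.985 -0.174 -0.   ] z [-0. -0. -1.] 
units [ 0.085 -0.441  0.455] rows 2.6
```

>>> servo_tool --deltas '[[[0.03,-0.15,0.1],[0,0,0],0],[[0.03,-0.15,0.15],[0,0,0],0],[[0.025,-0.14,0.2],[0,0,0],0],[[0,0,0.2],[0,0,0],0],[[0,0,0.115],[0,0,0],0],[[0,0,0],[0,0,0],0]]'

```text
time_s: 2.7
eef_pos: [438.2, 259.3, 75.3]
ee_rot: [0.001, 0.996, -0.088, -0.003]
force: [0.6, -0.3, -0.2]
grip_width: 0.003
grip_force: 0.0
```

```bash
python3 -c "
from h import *
s=telemetry.sense();cv2.imwrite('pics/w1.png',optics.capture('wrist'));to(500,264,78)
for X in [(491,265,105),(535,181,84)]: print(proj(cam('wrist',s),X))"
```

```text
t 2.75 pos [439.5 259.6  77.6] grip 0.0 0.0 F [-0.6 -0.1  1.5] tx [ 0.985 -0.175 -0.002] z [-0.003 -0.001 -1.   ] 
units [ 0.294 -0.074 -0.003] rows 1.2
[234.29461954 169.34359351]
[468.25746366 -19.90608851]
```

View pics/w1.png

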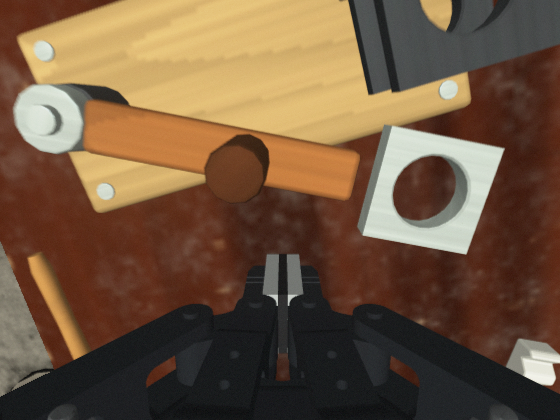

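The wrist view shows the knob at (235,172), which matches the prediction. The fork is at upper right and the eye at (430,190). Pushing the knob home now.

>>> servo_tool --deltas '[[[0.075,-0.03,0],[0,0,0],0],[[0.07,-0.02,0],[0,0,0],0],[[0.05,-0.009,0],[0,0,0],0],[[0.05,-0.009,0],[0,0,0],0],[[0.035,-0.003,0],[0,0,0],0],[[0,0,0],[0,0,0],0]]'

```text
time_s: 3.35
eef_pos: [498.7, 263.8, 78.7]
ee_rot: [-0.0, 0.996, -0.088, 0.001]
force: [-1.2, 0.7, -0.9]
grip_width: -0.0
grip_force: 0.0
```

```bash
python3 -c "
from h import *
cv2.imwrite('pics/w2.png',optics.capture('wrist'));to(510,262,78)"
```

```text
t 3.4 pos [498.  263.9  78.5] grip -0.0 0.0 F [-0.5  0.6  0.5] tx [ 0.985 -0.175  0.   ] z [ 0.001  0.    -1.   ] 
units [ 0.061 -0.001  0.002] rows 0.2
```

Continuing in small steps.

>>> servo_tool --deltas '[[[0.025,-0.003,0],[0,0,0],0],[[0.02,-0.002,0],[0,0,0],0],[[0.01,0,0],[0,0,0],0],[[0,0,0],[0,0,0],0]]'

```text
time_s: 3.8
eef_pos: [505.3, 263.6, 78.2]
ee_rot: [0.001, 0.996, -0.087, -0.004]
force: [-18.4, 1.2, 13.0]
grip_width: -0.003
grip_force: 9.9
```

```bash
python3 -c "
from h import *
cv2.imwrite('pics/w2.png',optics.capture('wrist'));to(510,262,78)"
```

```text
t 3.85 pos [505.3 263.6  78.2] grip -0.004 9.796713888645172 F [-18.3   1.2  11.7] tx [ 0.985 -0.174 -0.008] z [-0.009 -0.    -1.   ] 
units [0.024 0.004 0.001] rows 0.1
```

View pics/w2.png

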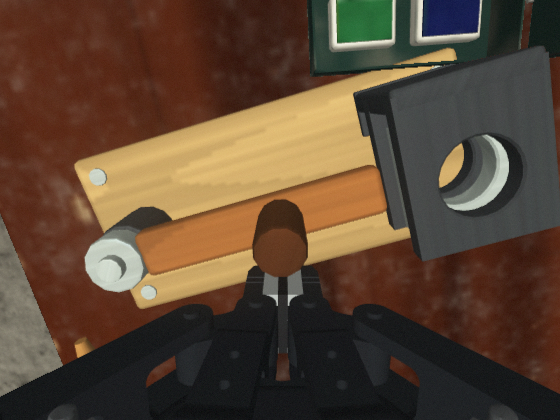

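The arm is home: there is a stop force of 18 N and the eye sits under the lug hole at about (481,172). I'll back off, rise and measure the hole again.

>>> servo_tool --deltas '[[[-0.1,0,0],[0,0,0],0],[[-0.1,0,-0.05],[0,0,0],0.3],[[0,0.1,-0.2],[0,0,0],0.6],[[0,0.1,-0.2],[0,0,0],0.7],[[0,0.1,-0.2],[0,0,0],0.7],[[0,0.1,-0.1],[0,0,0],0.7],[[0,0,0],[0,0,0],0.7]]'

```text
time_s: 4.55
eef_pos: [456.4, 190.1, 231.3]
ee_rot: [-0.001, 0.996, -0.089, 0.003]
force: [0.3, 0.0, -0.0]
grip_width: 0.703
grip_force: 0.0
```

```bash
python3 -c "
from h import *
s=telemetry.sense();im=optics.capture('wrist');cv2.imwrite('pics/w3.png',im);to(559,-16,190)
for X in [(535,181,84),(526,260,105)]: print(proj(cam('wrist',s),X))
cv2.imwrite('pics/t3.png',optics.capture('top'))"
```

```text
t 4.6 pos [455.8 190.9 229.2] grip 0.699 0.0 F [ 1.   0.3 -0.8] tx [ 0.984 -0.176  0.002] z [ 0.003  0.001 -1.   ] 
units [0.69  0.927 0.197] rows 4.7
[276.02169947  94.52998827]
[170.14914691 126.536799  ]
```

View pics/w3.png

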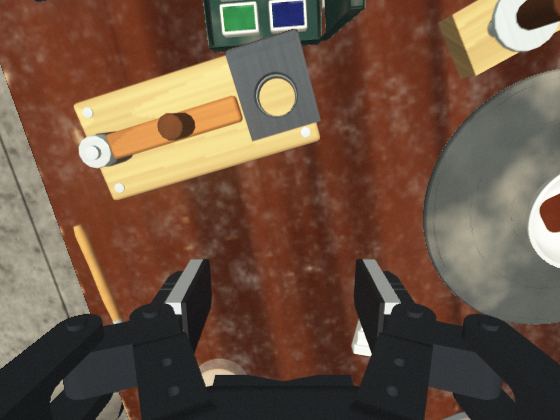

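The wrist view shows the hole at (277,97) and the knob at (171,126). Both match the predictions to within 3 px, so the arm is confirmed home. Going above the long pin.

>>> servo_tool --deltas '[[[0.115,0.155,0.03],[0,0,0],0.7],[[0.115,0.155,0.03],[0,0,0],0.7],[[0.115,0.155,0.03],[0,0,0],0.7],[[0.115,0.155,0.03],[0,0,0],0.7],[[0.115,0.155,0.03],[0,0,0],0.7],[[0.065,0.15,0.03],[0,0,0],0.7],[[0,0,0],[0,0,0],0.7]]'

```text
time_s: 5.35
eef_pos: [549.2, -15.5, 189.2]
ee_rot: [-0.0, 0.996, -0.089, -0.002]
force: [0.5, 0.1, -0.8]
grip_width: 0.699
grip_force: 0.0
```

```bash
python3 -c "
from h import *
s=telemetry.sense();im=optics.capture('wrist');cv2.imwrite('pics/w4.png',im);to(559,-16,82)
for X in [(559,-16,114),(559,-16,72)]: print(proj(cam('wrist',s),X))"
```

```text
t 5.4 pos [548.9 -13.7 189.9] grip 0.703 0.0 F [ 0.1  0.7 -0.4] tx [ 0.984 -0.177 -0.004] z [-0.004  0.001 -1.   ] 
units [0.054 0.002 0.539] rows 2.2
[279.97454241 206.06079624]
[280.35148704 190.58386095]
```

View pics/w4.png

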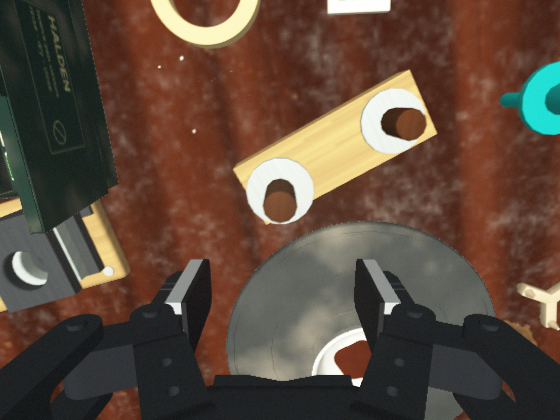

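The long pin's grip top is at (280,203), against a prediction of (280,206). Descending to grip it.

>>> servo_tool --deltas '[[[0.03,0,0.12],[0,0,0],0.7],[[0.03,0.002,0.15],[0,0,0],0.7],[[0,0,0.15],[0,0,0],0.7],[[0,0,0.115],[0,0,0],0.7],[[0,0,0],[0,0,0],0.7],[[0,0,0],[0,0,0],0.1],[[0,0,0],[0,0,0],0.1],[[0,0,0],[0,0,0],0.1]]' --squeeze 50

```text
time_s: 6.2
eef_pos: [561.5, -15.6, 86.7]
ee_rot: [0.0, 0.996, -0.088, 0.001]
force: [-0.1, 0.5, 2.7]
grip_width: 0.238
grip_force: 48.7
```

>>> servo_tool --deltas '[[[0,0,0],[0,0,0],0.1],[[0,0,0],[0,0,0],0.1]]'

```text
time_s: 6.4
eef_pos: [561.5, -15.8, 86.7]
ee_rot: [0.0, 0.996, -0.088, 0.001]
force: [-0.3, 1.1, 6.2]
grip_width: 0.241
grip_force: 49.0
```

>>> servo_tool --deltas '[[[0,0,-0.1],[0,0,0],0.1],[[0,0,-0.2],[0,0,0],0.1],[[0,0,-0.2],[0,0,0],0.1],[[0,0,-0.2],[0,0,0],0.1],[[0,0,0],[0,0,0],0.1]]'

```text
time_s: 6.9
eef_pos: [562.6, -16.1, 231.1]
ee_rot: [0.001, 0.996, -0.088, 0.005]
force: [-0.2, -0.0, 0.0]
grip_width: 0.239
grip_force: 48.9
```

```bash
python3 -c "
from h import *
to(534,180,225)
w=optics.capture('wrist');s=optics.capture('side')[90:300,160:440]
w=w[130:340,140:420]
cv2.imwrite('pics/c5.png',cv2.resize(np.hstack([w,s]),None,fx=1.42,fy=1.42))"
```

```text
t 6.9 pos [562.6 -16.1 231.1] grip 0.239 48.89191210269928 F [-0.2 -0.   0. ] tx [ 0.985 -0.175  0.01 ] z [ 0.01  -0.002 -1.   ] 
units [-0.312 -0.941  0.027] rows 4.0
```

View pics/c5.png

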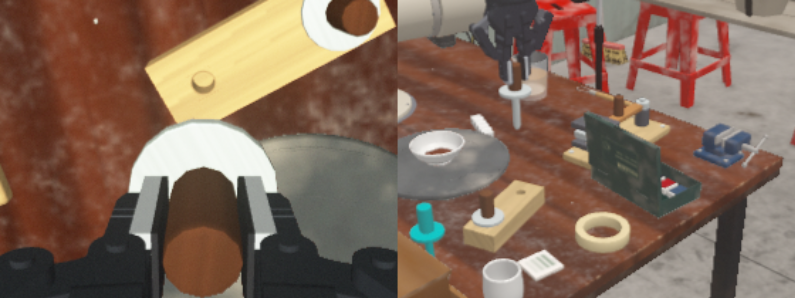

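The pin is held upright and the short pin is still in the stand. Carrying the long pin over the fork.

>>> servo_tool --deltas '[[[-0.052,-0.157,0],[0,0,0],0.1],[[-0.052,-0.157,0],[0,0,0],0.1],[[-0.052,-0.157,0],[0,0,0],0.1],[[-0.052,-0.157,0],[0,0,0],0.1],[[-0.052,-0.157,0],[0,0,0],0.1],[[-0.052,-0.157,0],[0,0,0],0.1],[[0,0,0],[0,0,0],0.1],[[0,0,0],[0,0,0],0.1]]'

```text
time_s: 7.8
eef_pos: [531.7, 180.8, 223.9]
ee_rot: [0.0, 0.996, -0.087, -0.001]
force: [1.0, 0.7, -1.3]
grip_width: 0.24
grip_force: 49.1
```

```bash
python3 -c "
from h import *
s=telemetry.sense();w=optics.capture('wrist');to(534,180.5,180)
print(onz(cam('wrist',s),(282,300),84))
x=optics.capture('side')[100:260,220:420]
t=optics.capture('top')[170:270,190:315]
x=cv2.resize(x,(420,336));t=cv2.resize(t,(375,300));t=np.vstack([t,np.zeros((36,375,3),np.uint8)])
cv2.imwrite('pics/c6.png',np.hstack([x,t]))
S=cam('side');print(proj(S,(534,180.5,84)),proj(S,(534,180.5,150)))"
```

```text
t 7.85 pos [532.  180.1 224.2] grip 0.242 49.07097101211548 F [ 0.3 -0.7 -0.7] tx [ 0.985 -0.175 -0.002] z [-0.002 -0.001 -1.   ] 
units [ 0.01  -0.004  0.221] rows 0.9
[440.36279346 196.84167815  84.        ]
[296.96985618 174.06848867] [296.94717687 150.2212589 ]
```

View pics/c6.png

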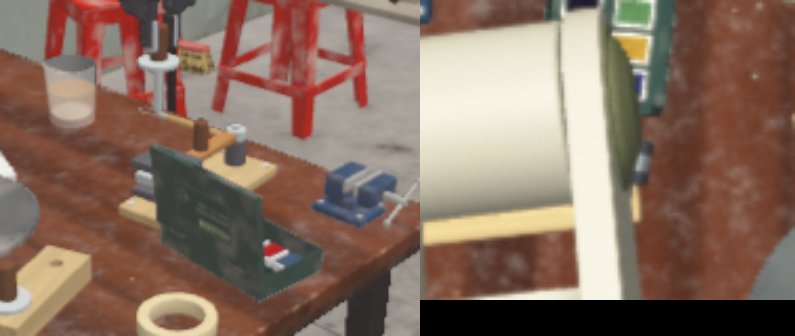

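The side view shows the tip at about (295,155), within 3 mm of the hole line. Lowering.

>>> servo_tool --deltas '[[[0.01,-0.004,0.1],[0,0,0],0.1],[[0,0,0.1],[0,0,0],0.1],[[0,0,0.07],[0,0,0],0.1],[[0,0,0.07],[0,0,0],0.1],[[0,0,0.07],[0,0,0],0.1],[[0,0,0],[0,0,0],0.1]]'

```text
time_s: 8.55
eef_pos: [533.6, 180.0, 141.4]
ee_rot: [0.0, 0.996, -0.088, -0.002]
force: [-0.5, -0.5, 0.2]
grip_width: 0.24
grip_force: 49.1
```

Tip at about z 60, with no contact.

>>> servo_tool --deltas '[[[0,0,0.05],[0,0,0],0.1],[[0,0,0.05],[0,0,0],0.1],[[0,0,0.04],[0,0,0],0.1],[[0,0,0],[0,0,0],0.1]]'

```text
time_s: 8.95
eef_pos: [533.8, 181.0, 114.1]
ee_rot: [0.0, 0.996, -0.088, -0.001]
force: [0.3, 1.0, -1.1]
grip_width: 0.245
grip_force: 49.1
```

>>> servo_tool --deltas '[[[0,0,0.015],[0,0,0],0.1],[[0,0,0.01],[0,0,0],0.1],[[0,0,0],[0,0,0],0.1]]'

```text
time_s: 9.25
eef_pos: [534.3, 181.1, 110.2]
ee_rot: [0.0, 0.996, -0.088, -0.0]
force: [-0.3, 0.8, -0.9]
grip_width: 0.243
grip_force: 49.1
```

>>> servo_tool --deltas '[[[0,0,0.012],[0,0,0],0.1],[[0,0,0.01],[0,0,0],0.1],[[0,0,0],[0,0,0],0.1]]'

```text
time_s: 9.55
eef_pos: [534.2, 181.1, 105.6]
ee_rot: [0.0, 0.996, -0.088, -0.0]
force: [0.0, 0.1, -0.2]
grip_width: 0.236
grip_force: 49.1
```

>>> servo_tool --deltas '[[[0,0,0],[0,0,0],0.35],[[0,0,0],[0,0,0],0.55],[[0,0,0],[0,0,0],0.6],[[0,0,-0.05],[0,0,0],0.6],[[0,0,-0.15],[0,0,0],0.6],[[0,0,-0.2],[0,0,0],0.6],[[-0.1,0,-0.2],[0,0,0],0.6],[[-0.2,0,0],[0,0,0],0.6]]'

```text
time_s: 10.35
eef_pos: [477.7, 191.5, 231.4]
ee_rot: [-0.001, 0.996, -0.088, 0.005]
force: [0.7, 1.1, -0.5]
grip_width: 0.602
grip_force: 0.0
```

>>> servo_tool --deltas '[[[-0.15,0,0],[0,0,0],0.6],[[0,0,0],[0,0,0],0.6],[[0,0,0],[0,0,0],0.6]]'

```text
time_s: 10.65
eef_pos: [446.0, 196.9, 226.9]
ee_rot: [-0.0, 0.996, -0.088, 0.001]
force: [-0.6, -1.0, -0.2]
grip_width: 0.6
grip_force: 0.0
```

```bash
python3 -c "
from h import *
s=telemetry.sense();c=cam('wrist',s);w=optics.capture('wrist');to(534,180.5,180)
for X in [(534,180.5,132),(534,180.5,90),(526,260,105)]: print(proj(c,X),proj(cam('side'),X))
x=cv2.resize(optics.capture('side')[130:260,200:380],(388,280))
w=cv2.resize(w[:300,60:460],(390,292))[:280]
cv2.imwrite('pics/c7.png',np.hstack([x,w]))"
```

```text
t 10.7 pos [446.4 196.7 226.5] grip 0.601 0.0 F [-0.5 -0.9  0. ] tx [ 0.985 -0.175  0.001] z [ 0.001  0.    -1.   ] 
units [0.445 0.003 0.233] rows 2.0
[283.53059911  72.6827471 ] [296.95347922 156.84816584]
[283.41031425  77.85650507] [296.96784242 171.95102159]
[173.68788606 109.09670412] [315.57249472 156.58841903]
```

View pics/c7.png

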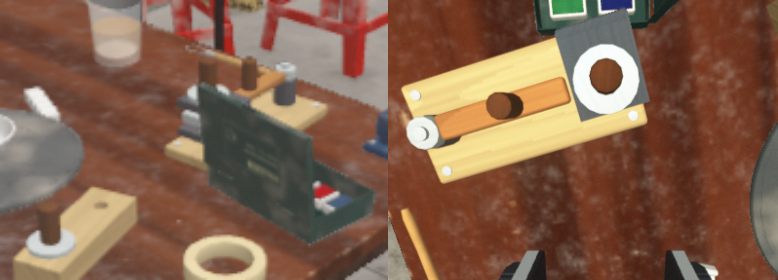

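The flange lies flat on the upper lug and the grip top is at about (296.5,159), where a seated pin should be (297,157). The knob is still at home, the short pin is in the stand and the gripper is clear.

```bash
python3 -c "
from rig import ctrl
print(ctrl.finish_job())"
```

```text
the job is handed in; nothing more can be done
None
```

The job is handed in (no verdict was shown): the arm is home in the fork, the longer pin hangs through lugs and eye with its flange on the upper lug, the shorter pin is still in the stand, and the gripper is open and clear.

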